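# Slide a brass nameplate off the slab and clamp it in the engraving vice

## Robot

A 6-joint arm with a two-finger parallel gripper is mounted at the origin on the work surface. World frame = base frame: x ahead of the robot, y to its left, z up, the work surface at z = 0. Lengths are in m, angles in rad, forces in N, time in s.
With the tool pointing down it reaches from about 0.275 to 0.825 m from the base axis. Payload 5.2 kg.
Tool frame: the origin (TCP) lies midway between the tips of the shut fingers; the grasp point (between the pads) lies 19 mm behind it; z points along the fingers, y is the line along which they close (so a half turn about z gives the same grasp; the last joint's range is limited). The gripper opens to 93 mm and grips with 3 to 60 N. Pads are 15 mm wide; open, the fingers measure 128 mm over their backs; the gripper's body (75 mm by 188 mm) begins 65 mm behind the grasp point.
Start: joints at [1.008, 0.259, 1.535, -0, 1.348, -0.203], TCP at [0.194, 0.515, 0.219] pointing down, gripper open.
Joint ranges: [-3.14, 3.14], [-0.91, 2.08], [0.19, 2.58], [-1.22, 4.36], [0.22, 2.71], [-3.12, 3.12]. Speed limits (rad/s): [2.57, 2.57, 3.14, 3.14, 3.14, 3.14].

## Interface

Orientations are given as a unit quaternion [w, x, y, z].
In Python, from rig import arm, get_image, camera_info gives the robot as it stands.
- The arm moves only by the tool play_rows, never from a script. Its argument "series" is one flat list of numbers, 5 for each row, row after row: the shift along the tool's x, y, z in m, then the turn about the tool's z in degrees, then the closure, from 0 (fully open) to 1 (shut). A call has 1 to 20 rows; each row shifts and turns the commanded pose from where the row before left it, along the tool's axes as they then stand; what a row does not reach is not made up. A row lasts 1/12 s, in which the tool goes at most 41.7 mm and 7.16 degrees, less where a joint would pass 70% of its speed; a pose out of reach is approached as far as the arm can. A call is refused whole if a number of a shift passes 0.0417 or a number of a turn 7.16, either way. A call with a gripper value outside its range is refused whole. The fingers move at their own pace and stop on an object; "newtons" is the grip in N (left out, the last holds). Time passes only in rows, so rows that do not move let the fingers close. It gives the time, the measured TCP pose, the force, the opening and the grip force at its end, in the units of the state.
- arm.get_obs(): the state, without advancing time (a new reading comes with each control period).
- get_image(name): name is "scene" or "top"; returns (picture, depth): 480x640x3 uint8, red, green, blue; 480x640 float32, m along the optical axis (not along the pixel's ray), 0 where there is no reading.
- camera_info(name): a dict with "fx", "fy", "cx", "cy" (pixels), "R" (3x3) and "t" (3): a world point X has camera coordinates R X + t. Camera axes: x right, y down, z forward; pixel columns grow to the right and rows downward; lengths in m; the calibration is good to about 2 mm. A picture is of the moment at which its call begins. camera_info takes no time and is no camera call.
- arm.sign_off(): hands the job in; it is judged then, once.
The state is a dict: "t": time; "joint_positions": joint angles; "dq": joint speeds; "tau": joint torques, N m; "eef_pos": TCP position; "eef_rot": TCP orientation; "ft_force": force on the tool from outside, world axes, zero at the start; "moment": the same for the moment, N m; "width": finger opening in m; "finger_force": force on a finger pad.
Only numpy, scipy, OpenCV 4.12 (cv2) and the standard library are available. Lean on these libraries where they do the work, as an engineer would, in place of code of your own. Each camera call takes 0.05 s, during which the arm holds its last target. There are 200 camera calls.

## Task

Take the long brass nameplate for engraving: it lies too flat on the stone slab to be picked up, so slide it out over the slab's front edge (the one towards the robot) until enough of it overhangs to grasp, without letting it fall. Then lay it gently, flat and lengthwise on the bed of the small engraving vice between its two jaws, the middle of the plate over the bed, and slide the movable jaw (the one with the knob) until the plate is held against the fixed jaw. Leave the other things where they are.

Things in the scene. Friction and masses are not known exactly. Their poses are not given: they have to be found in the camera images.
- plate: Long brass nameplate, 130 (its x) x 44 (its y) x 2.5 mm, about 120 g, small dark screw hole near each end. Origin: centre of its underside. Starts flat on the slab, -x end towards the slab's front edge within 0.45 rad. Too thin to pinch while flat: press with the fingertips nearly closed and drag. With 40 to 50 mm overhanging, fingers fit down past its long sides to grip its 44 mm width.
- plate_near (a point): Middle of the nameplate's -x end (65 mm from its centre), at half its thickness. The plate tips off the slab if its centre passes the edge.
- plate_far (a point): Middle of the nameplate's +x end (65 mm from its centre), at half its thickness.
- slab: Polished pale marble work slab, fixed, on which brass slides easily (friction about 0.25, far less than under a fingertip), 260 (its x) x 280 (its y) mm, its top 45 mm above the counter. Origin: centre of its underside on the counter. Its -x side is the front edge, towards the robot, and stands free.
- slab_edge (a point): Middle of the slab's front edge, on its top surface; -x of the slab from here is free air.
- vice: Small steel engraving vice, fixed. Origin: centre of its underside on the counter. Bed: 50 mm long (its x, -25 to 25), 150 mm wide (its y), top 40 mm above the counter; the foot under it is 110 x 170 mm, at most 14 mm high. Both jaws stand on the bed, 50 mm long in x, top at 52 mm. Fixed jaw: inner face at y = +33 mm, 20 mm thick.
- jaw (a joint): Travel of the movable jaw (22 mm thick), m: 0 at the start, fully open, inner face at vice y = -33 mm, a gap of 66 mm; grows along the vice's +y towards the fixed jaw, up to 0.040. At 0.022 it meets the 44 mm wide plate lying along x against the fixed jaw (the plate sticks out at both ends of the bed). About 2.5 N of friction; stays where left.
- jaw_knob (a point): Centre of the top of the black knob on the movable jaw, 18 mm across and 30 mm high, upright, its top 82 mm above the counter and its foot on the jaw at 52 mm. At jaw 0 it is at vice x = 0, y = -44 mm. Can be pinched from above.
- tag_plate: Bystander, leave it: smaller brass plate 70 x 30 x 2.5 mm at the back of the slab. Origin: centre of its underside.
- tag_disc: Bystander, leave it: brass disc 40 mm across, 3 mm thick, at the back of the slab. Origin: centre of its underside.
- tin_a: Bystander, leave it: dark polish tin with a paler lid, 72 mm across, 28 mm high, just behind the vice (its +x side). Origin: centre of its underside.
- tin_b: Bystander, leave it: bare aluminium polish tin 84 mm across, 30 mm high, beyond the slab and vice. Origin: centre of its underside.
- glue: Bystander, leave it: white bottle 56 mm across, 130 mm high, standing beyond the slab and vice. Origin: centre of its underside.
- screwdriver: Bystander, leave it: screwdriver lying at the back right of the counter.
- hammer: Bystander, leave it: hammer lying at the left of the counter.
- brush: Bystander, leave it: brush lying at the right of the counter.
There are look-alikes about, which are no part of the job. Leave any grey look-alike of the plate alone.

How it is judged:
By the outcome, as a careful person would: the job done as asked, in the order asked, and still so for the second after the job is handed in, with the robot touching nothing.
It also fails if it takes over 72 s, if anything falls off the work surface, if the arm or the gripper's body presses on something with over 40 N, if the wrist force passes 120 N, or if a joint passes its speed limit or range.

## Working session

There is one attempt and no reset: what is moved stays moved. The work goes in short steps, Python scripts to look and compute and a tool call to move; the robot and the scene stay as the last step left them, time stands still between calls to the robot, and variables do not carry over. Pictures are saved under pics/ and viewed, at most 10 in all, crops included, and the job is handed in when it is done.

Besides the shell and the picture viewer there is one more tool, called after ">>>" as name(argument=value, ...) on one line, values as JSON. play_rows: Moves the arm, as the interface text tells. Its arguments: {"type":"object","properties":{"series":{"type":"array","items":{"type":"number"}},"newtons":{"type":"number"}},"required":["series"]}

```bash
mkdir -p pics
cat > h.py <<'E'
import numpy as np, cv2
from rig import arm, get_image, camera_info
def shot(name,fn,crop=None,s=1):
    im,d=get_image(name); np.savez('/tmp/'+name,im=im,d=d)
    o=im[...,::-1]
    if crop: x0,y0,x1,y1=crop; o=o[y0:y1,x0:x1]
    if s!=1: o=cv2.resize(o,None,fx=s,fy=s,interpolation=cv2.INTER_CUBIC)
    cv2.imwrite('pics/'+fn,o); return im,d
def ray(name,u,v,z):
    c=camera_info(name);R=np.array(c['R']);t=np.array(c['t'])
    o=-R.T@t; r=R.T@np.array([(u-c['cx'])/c['fx'],(v-c['cy'])/c['fy'],1])
    return o+r*(z-o[2])/r[2]
def proj(name,X):
    c=camera_info(name);p=np.array(c['R'])@np.array(X)+np.array(c['t'])
    return p[0]/p[2]*c['fx']+c['cx'],p[1]/p[2]*c['fy']+c['cy']
E
python3 - <<'E'
from h import *
shot('top','a.png');shot('scene','b.png')
o=arm.get_obs();print(o['eef_pos'],o['eef_rot'],o['width'],o['t'])
for n in('top','scene'):
  c=camera_info(n);print(c)
E
```

```text
[0.19334858 0.51438534 0.21791591] [-3.05010902e-04  1.78920136e-01  9.83863272e-01 -7.43854046e-04] 0.0934723134510945 0.1
{'fx': 555.6616103089449, 'fy': 555.6616103089449, 'cx': 318.1478937478399, 'cy': 244.9416490018185, 'R': array([[ 0.02884413, -0.99954579, -0.00873107],
       [-0.99272629, -0.02762376, -0.11718126],
       [ 0.11688685,  0.01204755, -0.99307216]]), 't': array([0.00211311, 0.54954376, 1.45641465])}
{'fx': 571.0240096116847, 'fy': 571.0240096116847, 'cx': 319.8646896400148, 'cy': 242.11433286816614, 'R': array([[ 0.57043337,  0.82129863, -0.00862136],
       [ 0.68957812, -0.48459632, -0.53818995],
       [-0.44619255,  0.30105641, -0.84277948]]), 't': array([-0.31316051, -0.32108346,  1.53357424])}
```

View pics/a.png

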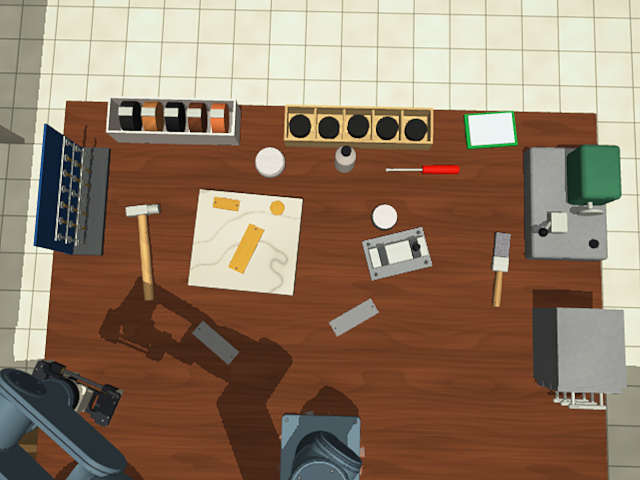

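View pics/b.png

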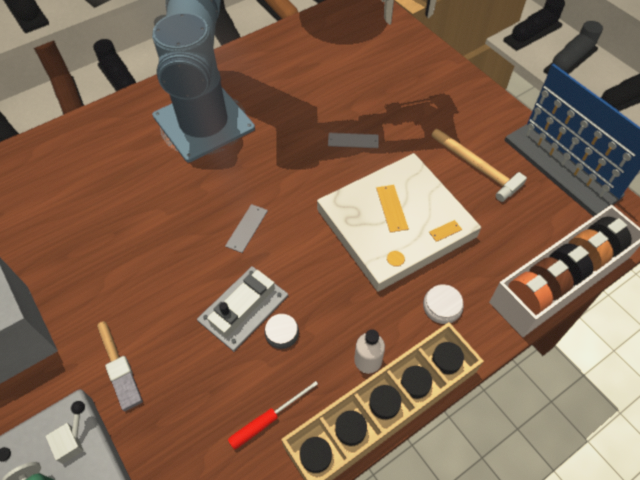

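The top view shows the brass plate on the slab from about (260,226) to (235,272), with the slab's front edge at v≈290. The vice is near (397,254), with its knob at the right, near (416,246). I'll enlarge this area.

Run:
```python
import numpy as np,cv2
im=np.load('/tmp/top.npz')['im'][...,::-1]
cv2.imwrite('pics/c.png',cv2.vconcat([cv2.resize(im[180:300,183:303],None,fx=6,fy=6,interpolation=2)[:0] if 0 else cv2.resize(im[185:300,180:310],None,fx=5,fy=5,interpolation=2)]))
cv2.imwrite('pics/d.png',cv2.resize(im[200:285,355:440],None,fx=7,fy=7,interpolation=2))
```

```text
(no output)
```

View pics/c.png

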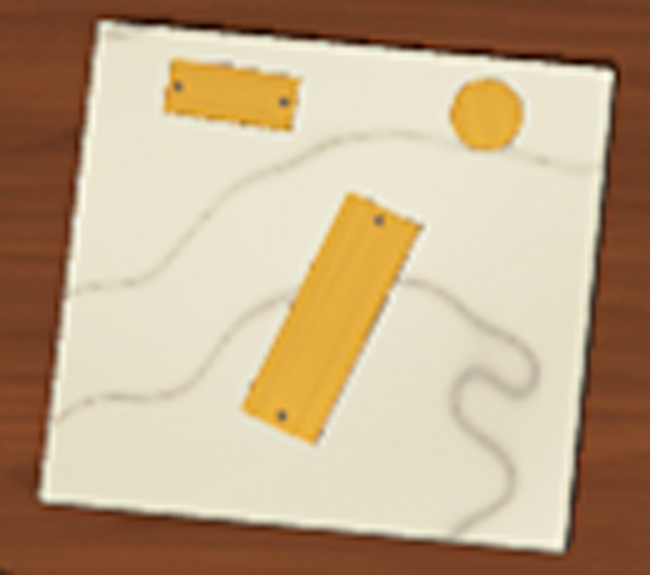

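View pics/d.png

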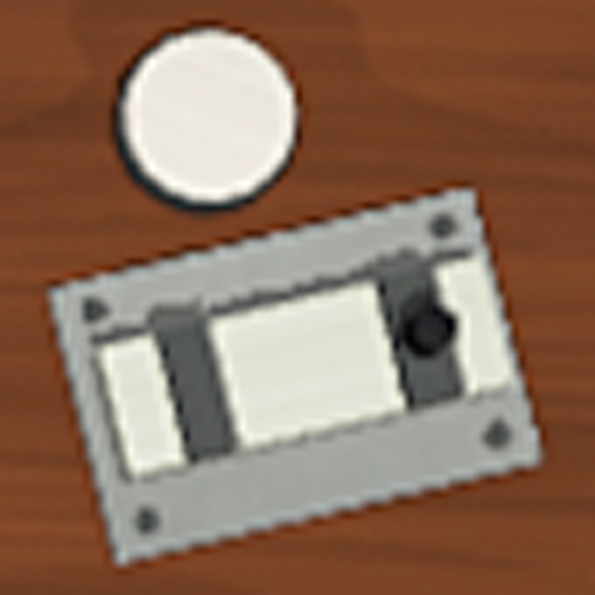

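Run:
```python
from h import *
P=lambda pts,s,ox,oy,z:np.array([ray('top',ox+(u+.5)/s-.5,oy+(v+.5)/s-.5,z) for u,v in pts])
def show(n,A): print(n,A[:,:2].round(4).tolist(),A.mean(0)[:2].round(4))
pl=P([(350,192),(423,228),(317,443),(243,408)],5,180,185,.0475);show('plate',pl)
near=(pl[2]+pl[3])/2;far=(pl[0]+pl[1])/2;d=far-near;print(near,far,np.linalg.norm(d),np.degrees(np.arctan2(d[1],d[0])))
e=P([(40,500),(565,552),(612,68),(100,20)],5,180,185,.045);show('slab',e)
d=e[0]-e[1];print('edge',np.linalg.norm(d),np.degrees(np.arctan2(-d[0],d[1])))
b=P([(97,343),(475,258),(510,388),(130,480)],7,355,200,.040);show('bed',b)
d=b[0]+b[3]-b[1]-b[2];print('vice y dir',np.linalg.norm(d)/2,np.degrees(np.arctan2(-d[0],d[1])))
f=P([(48,290),(470,188),(542,462),(120,565)],7,355,200,.012);show('foot',f)
d=f[0]+f[3]-f[1]-f[2];print(np.linalg.norm(d)/2,np.degrees(np.arctan2(-d[0],d[1])))
show('knob',P([(428,330)],7,355,200,.082))
# refine via depth
D=np.load('/tmp/top.npz')['d'];c=camera_info('top');R=np.array(c['R']);t=np.array(c['t'])
for u,v in [(248,250),(280,265),(397,255),(416,247),(208,115+160)]:
  z=D[v,u];X=R.T@(np.array([(u-c['cx'])/c['fx']*z,(v-c['cy'])/c['fy']*z,z])-t);print(u,v,X.round(4))
o=arm.get_obs()
from scipy.spatial.transform import Rotation as Ro
w,x,y,z=o['eef_rot'];print(Ro.from_quat([x,y,z,w]).as_matrix().round(3))
```

```text
plate [[0.6013, 0.202], [0.583, 0.1622], [0.4669, 0.2136], [0.4843, 0.2536]] [0.5339 0.2078]
[0.47559951 0.23357026 0.0475    ] [0.59213765 0.18208294 0.0475    ] 0.12740519021140126 -23.8361606796132
slab [[0.4328, 0.3589], [0.4134, 0.0809], [0.6728, 0.0645], [0.6916, 0.3411]] [0.5527 0.2114]
edge 0.2787629626598382 -3.9913424312236776
bed [[0.5424, -0.1164], [0.5789, -0.2596], [0.5296, -0.2732], [0.4905, -0.1299]] [ 0.5353 -0.1948]
vice y dir 0.1481716417090256 14.778911981554085
foot [[0.5657, -0.0993], [0.6102, -0.2624], [0.5042, -0.2909], [0.4598, -0.1291]] [ 0.535  -0.1954]
0.168457829880735 15.286715856438128
knob [[0.5458, -0.2351]] [ 0.5458 -0.2351]
248 250 [0.5288 0.203  0.0477]
280 265 [0.4917 0.117  0.0433]
397 255 [ 0.5276 -0.193   0.0369]
416 247 [ 0.5451 -0.2359  0.0819]
208 275 [0.4597 0.3066 0.0439]
[[-0.936  0.352 -0.001]
 [ 0.352  0.936 -0.001]
 [ 0.    -0.002 -1.   ]]
```

The plate's centre is at (0.534, 0.208) with yaw -24°. The slab edge yaw is -4°, and the vice is at (0.535, -0.195) with yaw 15°. First I'll move above the plate with the fingers nearly shut.

>>> play_rows(series=[0,0,0,3.2,0.9,-0.032,-0.0102,0,0,0.9,-0.032,-0.0102,0,0,0.9,-0.032,-0.0102,0,0,0.9,-0.032,-0.0102,0,0,0.9,-0.032,-0.0102,0,0,0.9,-0.032,-0.0102,0,0,0.9,-0.032,-0.0102,0,0,0.9,-0.032,-0.0102,0.01,0,0.9,-0.032,-0.0102,0.01,0,0.9,-0.032,-0.0102,0.01,0,0.9,-0.032,-0.0102,0.01,0,0.9,-0.032,-0.0102,0.015,0,0.9,-0.032,-0.0102,0.015,0,0.9,-0.032,-0.0102,0.02,0,0.9,0,0,0.02,0,0.9,0,0,0.02,0,0.9,0,0,0,0,0.9,0,0,0,0,0.9], newtons=40)

```text
t: 1.68
eef_pos: [0.5447, 0.203, 0.0874]
eef_rot: [-0.002, 0.206, 0.978, -0.001]
ft_force: [0.4, 0.2, 1.0]
width: 0.0092
finger_force: 0.0
```

>>> play_rows(series=[0,0,0.012,0,0.9,0,0,0.012,0,0.9,0,0,0.01,0,0.9,0,0,0.003,0,0.9,0,0,0.002,0,0.9,0,0,0.001,0,0.9,0,0,0,0,0.9,0,0,0,0,0.9])

```text
t: 2.35
eef_pos: [0.5462, 0.2034, 0.0493]
eef_rot: [0.001, 0.206, 0.978, 0.0]
ft_force: [0.6, -0.7, -0.3]
width: 0.0092
finger_force: 0.0
```

>>> play_rows(series=[0,0,0.001,0,0.9,0,0,0.001,0,0.9,0,0,0.001,0,0.9,0,0,0,0,0.9,0,0,0,0,0.9])

```text
t: 2.77
eef_pos: [0.547, 0.2035, 0.0478]
eef_rot: [0.001, 0.206, 0.978, 0.001]
ft_force: [-2.5, -1.2, 11.3]
width: 0.0093
finger_force: 5.6
```

>>> play_rows(series=[0.004,-0.0015,0,-2,0.9,0.005,-0.0016,0,-2,0.9,0.005,-0.0014,0,-2,0.9,0.005,-0.0012,0,-2,0.9,0.005,-0.001,0,-2,0.9,0.005,-0.0008,0,-2,0.9,0,0,0,0,0.9])

```text
t: 3.35
eef_pos: [0.5174, 0.2059, 0.0478]
eef_rot: [0.002, 0.102, 0.995, 0.001]
ft_force: [-0.7, 0.2, 10.7]
width: 0.0091
finger_force: 5.0
```

Run:
```python
from h import *
shot('scene','e.png',(300,140,500,290),4); print(arm.get_obs()['eef_pos'])
```

```text
[0.51741937 0.20586331 0.04778584]
```

View pics/e.png

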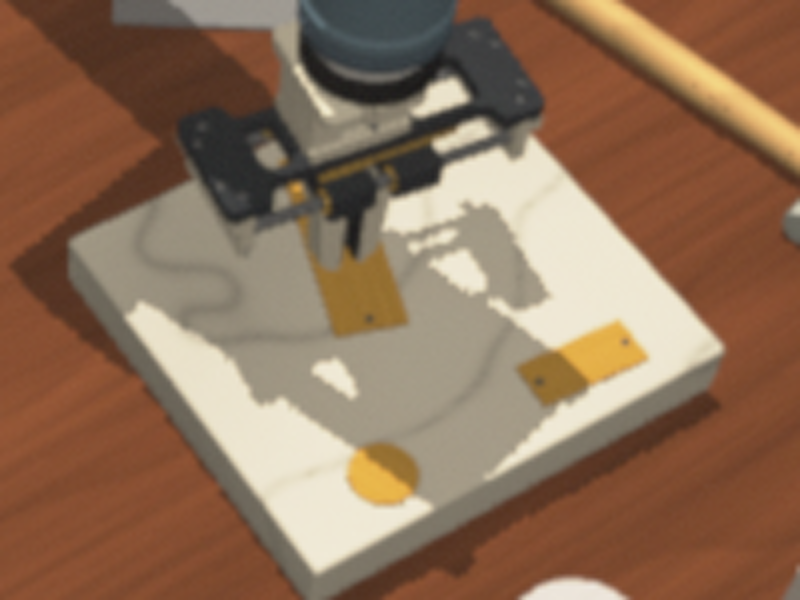

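The gripper is on the plate, and the far-end corners are visible at full-image pixels of about (382.5,223.7) and (401.9,220.7).

Run:
```python
from h import *
a=ray('scene',382.5,223.7,.0475);b=ray('scene',401.9,220.7,.0475);print(a,b,np.linalg.norm(a-b));d=b-a
print('yaw',np.degrees(np.arctan2(-d[0],d[1])),(a+b)/2)
im,D=get_image('top')
cv2.imwrite('/tmp/t.png',im)
```

```text
[0.55906839 0.16634064 0.0475    ] [0.57790746 0.20748731 0.0475    ] 0.04525438690766677
yaw -24.600756781276246 [0.56848793 0.18691397 0.0475    ]
```

>>> play_rows(series=[0.003,-0.0004,0.0004,0,0.9,0.0045,-0.0006,0,0,0.9,0.0045,-0.0006,0,0,0.9,0.0045,-0.0006,0,0,0.9,0.0045,-0.0006,0,0,0.9,0.0045,-0.0006,0,0,0.9,0.0045,-0.0006,0,0,0.9,0.0045,-0.0006,0,0,0.9,0.0045,-0.0006,0,0,0.9,0.0045,-0.0006,0,0,0.9,0.002,-0.0003,0,0,0.9,0,0,0,0,0.9])

```text
t: 4.45
eef_pos: [0.4728, 0.2093, 0.0478]
eef_rot: [0.003, 0.103, 0.995, 0.001]
ft_force: [0.5, -0.1, 11.9]
width: 0.0092
finger_force: 6.0
```

Run:
```python
from h import *
shot('scene','f.png',(320,140,470,250),5); print(arm.get_obs()['eef_pos'])
```

```text
[0.47280044 0.20934514 0.04775361]
```

View pics/f.png

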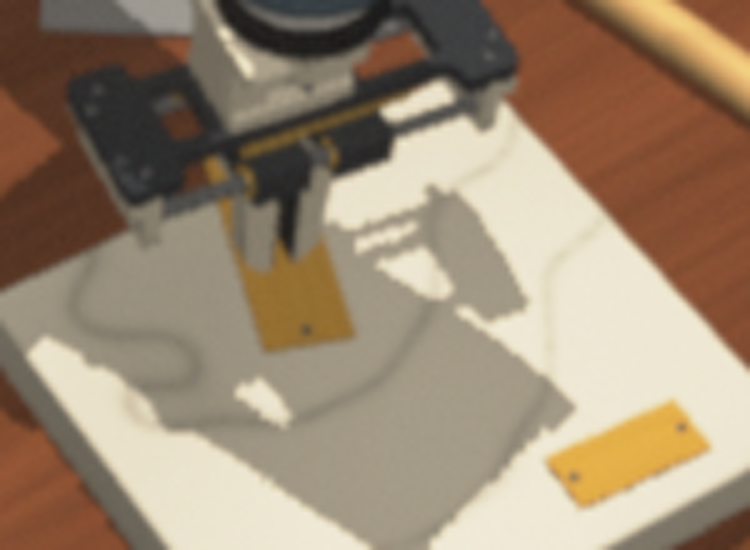

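The plate's far corners are at about (373,210.4) and (391,207.4). Its left edge runs up to about (364,180), and the hole is at (381.2,205.8).

Run:
```python
from h import *
a,b,h,l=[ray('scene',u,v,.0475) for u,v in((373,210.4),(391,207.4),(381.2,205.8),(364,180))]
d=b-a;print('yaw',np.degrees(np.arctan2(-d[0],d[1])),(a+b)/2,np.linalg.norm(d),h)
d=a-l;print('yaw side',np.degrees(np.arctan2(d[1],d[0])))
```

```text
yaw -23.64139099354538 [0.52587334 0.19100228 0.0475    ] 0.04275392859341227 [0.51783402 0.19492426 0.0475    ]
yaw side -24.01404162718418
```

>>> play_rows(series=[0.004,-0.0005,0,0,0.9,0.0045,-0.0006,0,0,0.9,0.0045,-0.0006,0,0,0.9,0.0045,-0.0006,0,0,0.9,0.0045,-0.0006,0,0,0.9,0.003,-0.0004,0,0,0.9,0,0,0,0,0.9,0,0,0,0,0.9])

```text
t: 5.17
eef_pos: [0.4478, 0.2113, 0.0477]
eef_rot: [0.003, 0.103, 0.995, 0.001]
ft_force: [0.5, -0.3, 13.1]
width: 0.0092
finger_force: 6.7
```

>>> play_rows(series=[0,0,-0.003,0,0.9,0,0,-0.01,0,0.9,0,0,-0.03,0,0.9,0,0,-0.04,0,0.9,-0.02,0,-0.04,0,0.5,-0.04,0,0,0,0,-0.04,0,0,0,0,-0.04,0,0,0,0,0,0,0,0,0])

```text
t: 5.92
eef_pos: [0.587, 0.18, 0.1654]
eef_rot: [0.002, 0.104, 0.995, -0.0]
ft_force: [0.2, 0.3, 0.2]
width: 0.0382
finger_force: 0.0
```

Run:
```python
from h import *
shot('scene','g.png',(340,120,460,210),6.5); print(arm.get_obs()['eef_pos'],arm.get_obs()['eef_rot'])
```

```text
[0.58333522 0.18090865 0.16493148] [ 8.62317765e-05  1.04138214e-01  9.94562819e-01 -1.54685863e-04]
```

View pics/g.png

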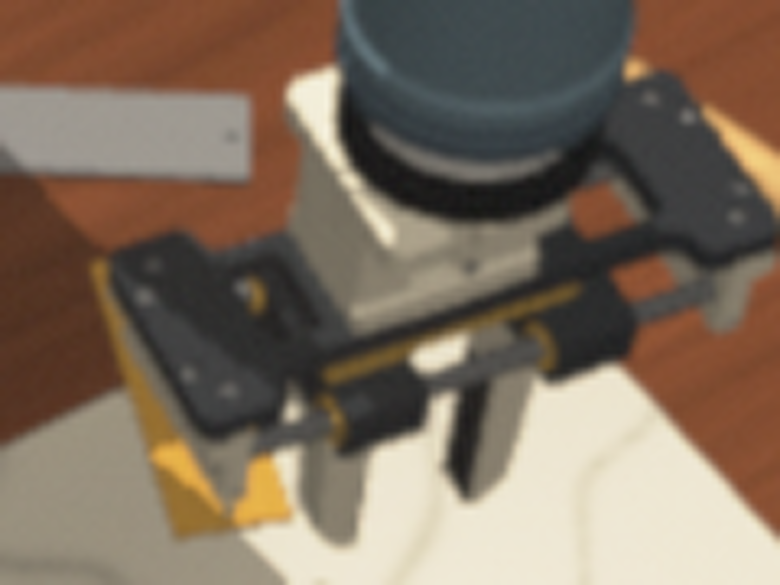

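The plate is still on the slab, overhanging the front, with its far corners at about (367.7,202.8) and (384.9,199.7). The arm hides the rest, so I'll move aside and segment the brass in the top image.

>>> play_rows(series=[0.0127,-0.032,0,0,0,0.0127,-0.032,0,0,0,0.0127,-0.032,0,0,0,0.0127,-0.032,0,0,0,0.0127,-0.032,0,0,0,0.0127,-0.032,0,0,0,0.0127,-0.032,0,0,0,0,0,0,0,0,0,0,0,0,0])

```text
t: 6.72
eef_pos: [0.4461, -0.0191, 0.1659]
eef_rot: [-0.0, 0.105, 0.995, 0.0]
ft_force: [-0.1, -0.3, 0.9]
width: 0.093
finger_force: 0.0
```

```bash
cat > brass.py <<'E'
from h import *
def brass(z=.0475,box=None):
    im,D=get_image('top')
    h=cv2.cvtColor(im,cv2.COLOR_RGB2HSV)
    m=((h[...,0]>15)&(h[...,0]<28)&(h[...,1]>130)).astype('uint8')
    n,L,S,C=cv2.connectedComponentsWithStats(m)
    for i in range(1,n):
        if S[i,4]>150:
            p=np.argwhere(L==i)[:,::-1].astype(np.float32)
            W=np.array([ray('top',u,v,z)[:2] for u,v in p],dtype=np.float32)
            (c,s,a)=cv2.minAreaRect(W*1000)
            print(S[i],'rect',np.round(c,1),np.round(s,1),round(a,1),'mean',W.mean(0).round(4))
    return im
if __name__=='__main__':
    brass(); o=arm.get_obs();print(o['eef_pos'],o['eef_rot'])
E
python3 brass.py
```

```text
[213 197  27  14 264] rect [652.6 268.1] [68.2 28.5] 82.7 mean [0.6524 0.2682]
[270 201  14  14 154] rect [645.2 131.7] [35.3 34.9] 1.6 mean [0.6453 0.1311]
[138 215  16  86 652] rect [502.6 475.1] [229.   26.2] 8.7 mean [0.4963 0.4736]
[224 260  35  51 820] rect [437.1 217.1] [ 46.3 129.7] 67.2 mean [0.4355 0.2174]
[493 272  10  35 240] rect [ 444.7 -455.2] [18.8 91.2] 84.4 mean [ 0.4444 -0.4553]Traceback (most recent call last):
  File "brass.py", line 15, in <module>
    brass(); o=arm.get_obs();print(o['eef_pos'],o['eef_rot'])
    ~~~~~^^
  File "brass.py", line 10, in brass
    W=np.array([ray('top',u,v,z)[:2] for u,v in p],dtype=np.float32)
                ~~~^^^^^^^^^^^^^
  File "h.py", line 10, in ray
    c=camera_info(name);R=np.array(c['R']);t=np.array(c['t'])
ValueError: time passes only in moves, steps and waits
```

>>> play_rows(series=[0,0,0,5.65,0.33,0,0,0,5.65,0.33,0.0187,0.0266,0,0,0.33,0.0187,0.0266,0,0,0.33,0.0187,0.0266,0,0,0.33,0.0187,0.0266,0,0,0.33,0.0187,0.0266,0,0,0.33,0.0187,0.0266,0,0,0.33,0.0187,0.0266,0,0,0.33,0.0187,0.0266,0,0,0.33,0,0,0.03,0,0.33,0,0,0.03,0,0.33,0,0,0.02,0,0.33,0,0,0,0,0.33,0,0,0,0,0.33,0,0,0,0,0.33])

```text
t: 8.1
eef_pos: [0.3942, 0.2367, 0.0865]
eef_rot: [0.001, 0.2, 0.98, 0.0]
ft_force: [0.3, 0.1, 0.7]
width: 0.0621
finger_force: 0.0
```

```bash
sed -i 's/^def shot/_c={}\n_ci=camera_info\ndef camera_info(n):\n    if n not in _c: _c[n]=_ci(n)\n    return _c[n]\ndef shot/' h.py
python3 - <<'E'
from h import *
o=arm.get_obs();print(o['eef_pos'],o['eef_rot'],o['width'])
shot('top','i.png',(190,230,310,320),6.5)
E
```

```text
[0.39423868 0.23669449 0.08653434] [5.10267205e-04 1.99821048e-01 9.79832196e-01 3.96017075e-04] 0.06208187565965093
```

View pics/i.png

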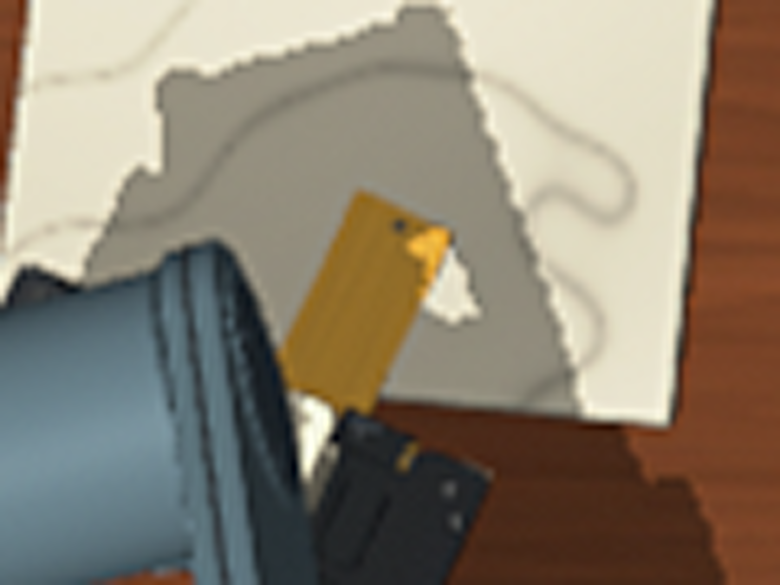

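The top view shows the plate running under the gripper, aligned with it, with its far corners at crop (360,190) and (453,232). I'll go down and grip.

>>> play_rows(series=[0,0,0.02,0,0.33,0,0,0.02,0,0.33,0,0,0.0105,0,0.33,0,0,0.005,0,0.33,0,0,0,0,0.33,0,0,0,0,0.33], newtons=40)

```text
t: 8.65
eef_pos: [0.3947, 0.2359, 0.031]
eef_rot: [0.001, 0.2, 0.98, 0.0]
ft_force: [1.0, -0.0, 0.4]
width: 0.0623
finger_force: 0.0
```

>>> play_rows(series=[0,0,0,0,0.45,0,0,0,0,0.45,0,0,0,0,0.5,0,0,0,0,0.55,0,0,0,0,0.6,0,0,0,0,0.7,0,0,0,0,0.8,0,0,0,0,0.8,0,0,0,0,0.8])

```text
t: 9.4
eef_pos: [0.3939, 0.2358, 0.0301]
eef_rot: [0.0, 0.2, 0.98, 0.0]
ft_force: [0.3, 0.3, 1.5]
width: 0.0425
finger_force: 40.0
```

>>> play_rows(series=[0,0,-0.002,0,0.8,0,0,-0.004,0,0.8,0,0,-0.008,0,0.8,0,0,-0.01,0,0.8,0,0,-0.014,0,0.8,0,0,-0.014,0,0.8,0,0,-0.014,0,0.8,0,0,-0.014,0,0.8,0,0,0,0,0.8,0,0,0,0,0.8])

```text
t: 10.23
eef_pos: [0.3942, 0.2359, 0.1108]
eef_rot: [0.001, 0.2, 0.98, 0.0]
ft_force: [1.2, -0.7, -0.6]
width: 0.0425
finger_force: 40.0
```

Run:
```python
from h import *
o=arm.get_obs();print(o['eef_pos'],o['eef_rot'],o['width'],o['ft_force'],o['moment'])
im,D=get_image('scene')
h=cv2.cvtColor(im,cv2.COLOR_RGB2HSV)
m=((h[...,0]>15)&(h[...,0]<28)&(h[...,1]>130)).astype('uint8');m[:,:300]=0;m[:,470:]=0;m[:90]=0
n,L,S,C=cv2.connectedComponentsWithStats(m)
c=camera_info('scene');R=np.array(c['R']);t=np.array(c['t'])
for i in range(1,n):
  if S[i,4]>100:
    v,u=np.nonzero((L==i)); z=D[v,u]
    X=(np.stack([(u-c['cx'])/c['fx']*z,(v-c['cy'])/c['fy']*z,z],1)-t)@R
    A=np.c_[X[:,:2],np.ones(len(X))];k,*_=np.linalg.lstsq(A,X[:,2],rcond=None)
    print(S[i],X.mean(0).round(4),X.min(0).round(3),X.max(0).round(3),'slopes',k.round(3))
```

```text
[0.39415275 0.23586102 0.11078697] [8.77969665e-04 2.00312509e-01 9.79731546e-01 4.75174949e-04] 0.042496566210294795 [ 1.19203881 -0.65715805 -0.55514816] [ 0.0143259  -0.01189781 -0.0140753 ]
[358 134  30  47 832] [0.4434 0.2156 0.1306] [ 0.294 -0.36  -0.005] [1.084 0.341 1.117] slopes [-0.137 -1.557  0.527]
[430 221  31  20 319] [0.6555 0.2672 0.0516] [ 0.637 -0.36   0.043] [1.084 0.305 1.117] slopes [ 1.549 -0.531 -0.822]
[387 251  17  15 195] [0.6492 0.1298 0.0543] [ 0.627 -0.36   0.044] [1.084 0.15  1.117] slopes [ 0.996 -1.204 -0.436]
```

```bash
cat > held.py <<'E'
from h import *
def held(zlo,zhi,cam='scene'):
    im,D=get_image(cam)
    h=cv2.cvtColor(im,cv2.COLOR_RGB2HSV)
    m=(h[...,0]>15)&(h[...,0]<28)&(h[...,1]>130)&(D>0)
    v,u=np.nonzero(m);z=D[v,u]
    c=camera_info(cam);R=np.array(c['R']);t=np.array(c['t'])
    X=(np.stack([(u-c['cx'])/c['fx']*z,(v-c['cy'])/c['fy']*z,z],1)-t)@R
    p=np.array(arm.get_obs()['eef_pos'])
    X=X[(np.linalg.norm(X[:,:2]-p[:2],axis=1)<.15)&(X[:,2]>zlo)&(X[:,2]<zhi)]
    for _ in range(4):
        A=np.c_[X[:,:2]-X[:,:2].mean(0),np.ones(len(X))];k,*_=np.linalg.lstsq(A,X[:,2],rcond=None)
        r=abs(A@k-X[:,2]);X=X[r<max(.004,2*np.median(r))]
    (q,s,a)=cv2.minAreaRect((X[:,:2]*1000).astype(np.float32))
    print(len(X),'mean',X.mean(0).round(4),'slopes',k.round(3),'rect',np.round(q,1),np.round(s,1),round(a,1))
E
python3 -c "
from held import *
held(.09,.16);held(.09,.16,'top')"
```

```text
786 mean [0.4409 0.2167 0.1266] slopes [-0.028 -0.01   0.127] rect [438.1 217.4] [ 44.8 131.3] 67.6
442 mean [0.4595 0.2061 0.1242] slopes [-0.031 -0.018  0.124] rect [458.7 207.4] [43.6 81.6] 67.7
```

>>> play_rows(series=[0,0,0,-4,0.8,0,0,0,-5.6,0.8,0,0,0,-6,0.8,0,0,0,-6,0.8,0,0,0,-6,0.8,0,0,0,-6,0.8,0,0,0,-4,0.8,0,0,0,0,0.8])

```text
t: 11.05
eef_pos: [0.393, 0.2354, 0.109]
eef_rot: [-0.001, -0.127, 0.992, -0.0]
ft_force: [-0.3, -0.6, -1.0]
width: 0.0425
finger_force: 40.0
```

>>> play_rows(series=[0.001,-0.012,0,0,0.8,0.001,-0.02,0,0,0.8,0.001,-0.026,0,0,0.8,0.0012,-0.03,0,0,0.8,0.0012,-0.03,0,0,0.8,0.0012,-0.03,0,0,0.8,0.0012,-0.03,0,0,0.8,0.0012,-0.03,0,0,0.8,0.0012,-0.03,0,0,0.8,0.0012,-0.03,0,0,0.8,0.0012,-0.03,0,0,0.8,0.0012,-0.03,0,0,0.8,0.0012,-0.03,0,0,0.8,0.0012,-0.03,0,0,0.8,0.001,-0.026,0,0,0.8,0.001,-0.02,0,0,0.8,0.001,-0.013,0,0,0.8,0,0,0,0,0.8,0,0,0,0,0.8,0,0,0,0,0.8])

```text
t: 12.72
eef_pos: [0.4863, -0.2005, 0.1096]
eef_rot: [-0.001, -0.126, 0.992, 0.001]
ft_force: [0.2, 0.0, -0.2]
width: 0.0422
finger_force: 40.0
```

```bash
python3 -c "
from held import *
o=arm.get_obs();print(o['eef_pos'],o['eef_rot'],o['width'])
held(.09,.16);held(.09,.16,'top')
w,x,y,z=o['eef_rot'];print(np.degrees(2*np.arctan2(y,x)))"
```

```text
[ 0.48626528 -0.20047367  0.10955109] [-5.69532470e-04 -1.25953492e-01  9.92035687e-01  7.68180093e-04] 0.04217751205623653
1119 mean [ 0.5375 -0.1856  0.1258] slopes [-0.023 -0.015  0.126] rect [ 534.7 -186.9] [128.2  44. ] 15.7
271 mean [ 0.5691 -0.1755  0.1241] slopes [-0.035 -0.004  0.124] rect [ 562.1 -181.1] [69.  43.4] 16.1
194.47165075169698
```

>>> play_rows(series=[0,-0.0022,0.008,0.7,0.8,0,0,0.014,0,0.8,0,0,0.014,0,0.8,0,0,0.014,0,0.8,0,0,0.01,0,0.8,0,0,0.006,0,0.8,0,0,0.004,0,0.8,0,0,0.002,0,0.8,0,0,0,0,0.8,0,0,0,0,0.8])

```text
t: 13.65
eef_pos: [0.4879, -0.2042, 0.0385]
eef_rot: [0.0, -0.12, 0.993, -0.0]
ft_force: [-0.6, -0.5, -1.8]
width: 0.0427
finger_force: 40.0
```

```bash
python3 -c "
from held import *
o=arm.get_obs();print(o['eef_pos'],o['ft_force'])
held(.04,.08)
shot('scene','j.png',(190,255,300,355),5.5)"
```

```text
[ 0.48786392 -0.20423814  0.03846047] [-0.58130262 -0.47907307 -1.7723652 ]
987 mean [ 0.5397 -0.1898  0.0549] slopes [-0.022 -0.007  0.055] rect [ 537.4 -191.1] [124.4  43.8] 15.4
```

View pics/j.png

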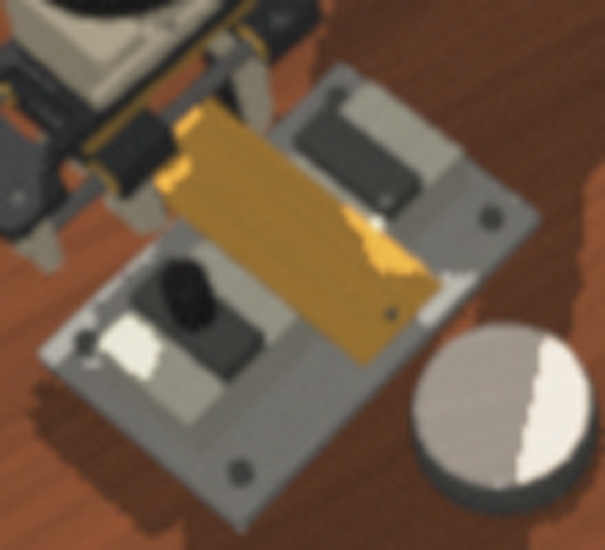

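The plate is parallel between the jaws and clear of both, with its centre near (0.535, -0.192). I'll lower it to contact.

>>> play_rows(series=[0,0,0.003,0,0.8,0,0,0.003,0,0.8,0,0,0.003,0,0.8,0,0,0.002,0,0.8,0,0,0,0,0.8,0,0,0,0,0.8])

```text
t: 14.25
eef_pos: [0.4874, -0.204, 0.0268]
eef_rot: [-0.0, -0.12, 0.993, 0.0]
ft_force: [-0.4, 0.0, -1.3]
width: 0.0425
finger_force: 40.0
```

>>> play_rows(series=[0,0,0.001,0,0.8,0,0,0.0005,0,0.8,0,0,0,0,0.8,0,0,0,0,0.8])

```text
t: 14.58
eef_pos: [0.4876, -0.2041, 0.0256]
eef_rot: [0.0, -0.12, 0.993, -0.0]
ft_force: [1.1, 0.2, 0.3]
width: 0.0428
finger_force: 40.0
```

>>> play_rows(series=[0,0,0.0006,0,0.8,0,0,0,0,0.8,0,0,0,0,0.8])

```text
t: 14.83
eef_pos: [0.4876, -0.2041, 0.0252]
eef_rot: [0.0, -0.12, 0.993, -0.0]
ft_force: [-0.5, -0.6, 1.2]
width: 0.0422
finger_force: 40.0
```

>>> play_rows(series=[0,0,0,0,0.54,0,0,0,0,0.5,0,0,0,0,0.45,0,0,0,0,0.35,0,0,0,0,0.3,0,0,0,0,0.3,0,0,0,0,0.3,0,0,-0.005,0,0.3,0,0,-0.015,0,0.3,0,0,-0.03,0,0.3,0,0,-0.03,0,0.3,0,0,-0.03,0,0.3,0,0,0,0,0.3], newtons=5)

```text
t: 15.92
eef_pos: [0.4907, -0.2061, 0.1413]
eef_rot: [0.004, -0.12, 0.993, -0.004]
ft_force: [1.0, -0.2, 0.7]
width: 0.0649
finger_force: 0.0
```

```bash
python3 -c "
from held import *
o=arm.get_obs();print(o['eef_pos'],o['width'])
held(.03,.07)
w,x,y,z=o['eef_rot'];print(np.degrees(2*np.arctan2(y,x)))
# knob
im,D=get_image('scene');c=camera_info('scene');R=np.array(c['R']);t=np.array(c['t'])
v,u=np.mgrid[255:355,190:300].reshape(2,-1);z=D[v,u]
X=(np.stack([(u-c['cx'])/c['fx']*z,(v-c['cy'])/c['fy']*z,z],1)-t)@R
dark=im[v,u].max(1)<60
k=dark&(X[:,2]>.072)&(X[:,2]<.09)&(np.hypot(X[:,0]-.546,X[:,1]+.237)<.03)
print(k.sum(),X[k].mean(0),X[k].min(0),X[k].max(0))"
```

```text
[ 0.49069256 -0.20613419  0.14132357] 0.06490393923910172
1071 mean [ 0.5351 -0.1918  0.0433] slopes [ 0.005 -0.008  0.043] rect [ 534.3 -192.5] [132.   45.2] 14.5
193.7970788196958
70 [ 0.55075117 -0.23807492  0.08090775] [ 0.53941638 -0.24575857  0.07204379] [ 0.55873137 -0.22952443  0.08761815]
```

>>> play_rows(series=[0,0,0,-1.2,0.45,-0.012,-0.0116,0,0,0.45,-0.012,-0.0116,0,0,0.45,-0.012,-0.0116,0,0,0.45,-0.012,-0.0116,0,0,0.45,0,0,0.02,0,0.45,0,0,0.015,0,0.45,0,0,0,0,0.45,0,0,0,0,0.45,0,0,0,0,0.45])

```text
t: 16.85
eef_pos: [0.5456, -0.2363, 0.0996]
eef_rot: [-0.0, -0.131, 0.991, 0.0]
ft_force: [0.2, -0.6, 0.3]
width: 0.0513
finger_force: 0.0
```

Next I'll go down to about z=0.060 and pinch the knob.

>>> play_rows(series=[0,0,0.015,0,0.45,0,0,0.015,0,0.45,0,0,0.009,0,0.45,0,0,0,0,0.45,0,0,0,0,0.55,0,0,0,0,0.65,0,0,0,0,0.7,0,0,0,0,0.75,0,0,0,0,0.8,0,0,0,0,0.85,0,0,0,0,0.9,0,0,0,0,0.9,0,0,0,0,0.9], newtons=15)

```text
t: 17.93
eef_pos: [0.5461, -0.2367, 0.0614]
eef_rot: [0.0, -0.13, 0.991, -0.0]
ft_force: [-0.5, -0.9, 3.2]
width: 0.0174
finger_force: 15.0
```

>>> play_rows(series=[0,0.002,0,0,0.9,0,0.002,0,0,0.9,0,0.002,0,0,0.9,0,0.002,0,0,0.9,0,0.002,0,0,0.9,0,0.002,0,0,0.9,0,0.002,0,0,0.9,0,0.002,0,0,0.9,0,0.002,0,0,0.9,0,0.001,0,0,0.9,0,0,0,0,0.9,0,0,0,0,0.9])

```text
t: 18.93
eef_pos: [0.5411, -0.218, 0.0613]
eef_rot: [0.0, -0.13, 0.991, -0.0]
ft_force: [-0.2, -2.7, 5.3]
width: 0.0174
finger_force: 15.0
```

>>> play_rows(series=[0,0.001,0,0,0.9,0,0.001,0,0,0.9,0,0,0,0,0.9,0,0,0,0,0.9])

```text
t: 19.27
eef_pos: [0.5406, -0.2162, 0.0614]
eef_rot: [0.0, -0.13, 0.991, -0.0]
ft_force: [-0.3, -2.1, 5.1]
width: 0.0173
finger_force: 15.0
```

>>> play_rows(series=[0,0.0005,0,0,0.9,0,0.0005,0,0,0.9,0,0.0005,0,0,0.9,0,0,0,0,0.9,0,0,0,0,0.9])

```text
t: 19.68
eef_pos: [0.5405, -0.2156, 0.0614]
eef_rot: [0.0, -0.13, 0.991, -0.001]
ft_force: [0.2, -5.2, 4.8]
width: 0.0174
finger_force: 15.0
```

>>> play_rows(series=[0,0.0005,0,0,0.9,0,0.0005,0,0,0.9,0,0,0,0,0.9,0,0,0,0,0.9,0,0,0,0,0.9])

```text
t: 20.1
eef_pos: [0.5405, -0.2155, 0.0614]
eef_rot: [0.001, -0.13, 0.991, -0.002]
ft_force: [-0.3, -7.5, 2.4]
width: 0.0174
finger_force: 15.0
```

The force rises with no further motion, so the plate is clamped. I'll release the knob and retreat.

>>> play_rows(series=[0,0,0,0,0.8,0,-0.001,0,0,0.7,0,-0.001,0,0,0.6,0,0,0,0,0.5,0,0,0,0,0.5,0,0,0,0,0.5,0,0,-0.01,0,0.5,0,0,-0.03,0,0.5,0,0,-0.03,0,0.5,0,0,-0.03,0,0.5,0.04,0,0,0,0.5,0.04,0,0,0,0.5,0.04,0,0,0,0.5,0.04,0,0,0,0.5,0,0,0,0,0.5,0,0,0,0,0.5])

```text
t: 21.43
eef_pos: [0.3844, -0.2575, 0.1619]
eef_rot: [0.0, -0.129, 0.992, -0.0]
ft_force: [0.6, -0.5, -0.1]
width: 0.0464
finger_force: 0.0
```

```bash
python3 -c "
from held import *
o=arm.get_obs();print(o['eef_pos'],o['t'])
shot('scene','k.png',(180,215,320,355),4.2)"
```

```text
[ 0.3843566  -0.25750356  0.16188733] 21.4333
```

View pics/k.png

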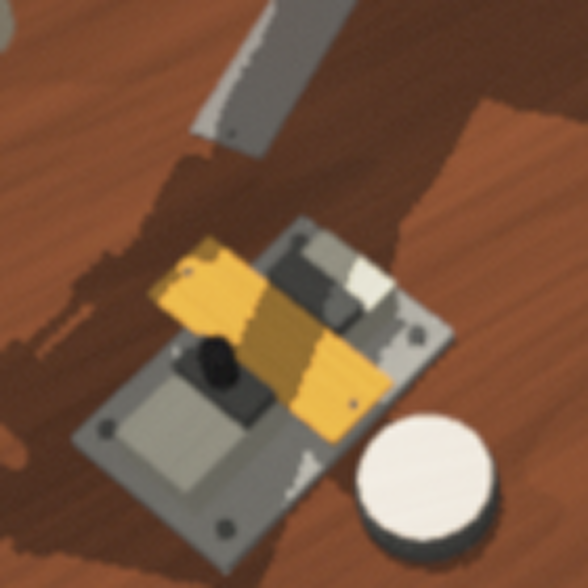

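The plate lies flat between the jaws, from (180,265) to (365,410) in the crop, against the fixed jaw, and the movable jaw is closed on it. The tin hasn't been touched, so I'll hand in.

```bash
python3 -c "
from rig import arm
print(arm.sign_off())"
```

```text
the job is handed in; nothing more can be done
None
```

The nameplate is flat and centred on the vice bed, clamped against the fixed jaw by the movable one; I saw no bystander disturbed, and handed the job in at about 21.5 s (no verdict was returned).

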